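# Draw the heat-spreader plate out of the distillation unit and set it on the cooling stand

## Task

Take the thin aluminium plate out of the heating unit: from under the overhanging head, slide it flat along its guide until it sticks out well past the unit's front edge, then grip the part that sticks out and lift it clear. Set it down, still held, flat on the two bars of the cooling stand, centred and in line with the bars, then let go; do not drop it and do not disturb the flask or the wash bottle.

Things in the scene. Friction and masses are not known exactly. Their poses are not given: they have to be found in the camera images.
- unit: White two-station heating unit, fixed, 320 mm wide (its y), 200 mm deep (its x). Origin on the bench under the middle of its front edge; x runs into the unit, away from the robot; z up. Grey deck at z = 50 mm; the front is a plain vertical step down to the bench at x = 0. Two guides on the deck, centred at y = +80 and -80 mm, one holding the plate.
- head_edge (a point): Middle of the front lower edge of the unit's overhanging head. The head spans the unit's width, from x = 40 to 140 mm of the unit, underside 165 mm above the deck, 50 mm tall plus fittings. Two posts (18 x 25 mm) at its ends, 115 to 140 mm behind the unit's front, carry it; below it the space is open. Axes as the unit's.
- guide_left (a point): Middle of the mouth of the left (y = +80 mm) guide, at deck height on the unit's front edge; axes as the unit's. The guide runs along x, 66 mm wide between two steel ribs 6 mm high and 8 mm thick (from x = 8 to 193 mm), open at the front, closed by a bar at x = 187 mm.
- guide_right (a point): Middle of the mouth of the right (y = -80 mm) guide, at deck height on the unit's front edge; axes as the unit's. The guide runs along x, 66 mm wide between two steel ribs 6 mm high and 8 mm thick (from x = 8 to 193 mm), open at the front, closed by a bar at x = 187 mm.
- plate: Loose aluminium plate, 140 mm long (its x), 60 wide (y), 4 thick, about 0.06 to 0.13 kg. Origin: centre of its underside. Starts flat in either guide, x along it, front end 15 to 35 mm behind the unit's front edge; ribs bar its sides until it sticks out. Over 70 mm out it tips off. Pressed on top with some 8 to 20 N it can be dragged, lagging 5 to 10 mm or more.
- stand: Steel cooling stand, fixed, to the robot's left or right in front of the unit. Origin at the centre of its underside, x along its bars, z up. Foot 150 x 70 x 6 mm; two bars 140 mm long (x), 8 mm thick, standing at y = +-18 mm, tops at z = 40 mm. The plate is to lie on the bars, its underside centre over the stand's centre, long sides along the bars.
- flask: Bystander: closed conical glass flask, base 61 mm across, 92 mm tall, standing loose on the deck in the other guide. Origin at the centre of its underside.
- wash_bottle: Bystander: white plastic wash bottle, 60 mm across, 150 mm tall, loose on the bench on the side where the stand is not. Origin at the centre of its underside.

How it is judged:
By the outcome, as a careful person would: the job done as asked, in the order asked, and still so for the second after the job is handed in, with the robot touching nothing.
It also fails if it takes over 67 s, if anything falls off the work surface, if the arm or the gripper's body presses on something with over 40 N, if the wrist force passes 120 N, or if a joint passes its speed limit or range.

## Robot

A 7-joint arm with a two-finger parallel gripper is mounted at the origin on the work surface. World frame = base frame: x ahead of the robot, y to its left, z up, the work surface at z = 0. Lengths are in m, angles in rad, forces in N, time in s.
With the tool pointing down it reaches from about 0.425 to 0.925 m from the base axis. Payload 6.8 kg.
Tool frame: the origin (TCP) lies at the very end of the fingers, on their centre line; the grasp point (between the pads) lies 19 mm behind it (arm.hold_point_z is the distance from the TCP to the grasp point, in m); z points along the fingers, y is the direction in which the jaws open and shut (so a half turn about z gives the same grasp; the last joint's range is limited). The gripper opens to 88 mm and grips with 3 to 60 N. Pads are 20 mm wide; open, the fingers measure 115 mm over their backs; the gripper's body (75 mm by 178 mm) begins 61 mm behind the grasp point.
Start: joints at [1.23, 0.477, 0.022, 1.555, -0.011, 1.109, -0.083], TCP at [0.156, -0.657, 0.223] pointing down, gripper open.
Joint ranges: [-2.96, 2.96], [-0.34, 2.1], [-1.41, 1.46], [0.24, 2.44], [-1.37, 4.51], [0.17, 1.92], [-2.96, 2.96]. Speed limits (rad/s): [2.39, 2.39, 3.14, 3.14, 3.14, 3.14, 3.14].

## Interface

Orientations are given as a unit quaternion [x, y, z, w].
In Python, from station import arm gives the robot as it stands.
- The arm moves only by the tool apply_moves, never from a script. Its argument "motion" is a list of rows, each a list of 6 numbers: the shift along the world's x, y, z in cm, then the turn, a rotation vector about the world's x, y, z in degrees. A call has exactly 10 rows; each row shifts and turns the commanded pose from where the row before left it; what a row does not reach is not made up. A row lasts 1/8 s, in which the tool goes at most 62.5 mm and 10.7 degrees, less where a joint would pass 70% of its speed; a pose out of reach is approached as far as the arm can. A call with a gripper value outside its range is refused whole. "hand" is the opening, from 0 (shut) to 1 (fully open), set as the call begins (left out, the last holds). The fingers move at their own pace and stop on an object; "squeeze" is the grip in N (left out, the last holds). Time passes only in rows, so rows that do not move let the fingers close, or fill a call up. It gives the time, the measured TCP pose, the force and the opening at its end, in the units of the state.
- arm.state(): the state, without advancing time (a new reading comes with each control period).
- arm.capture(name): name is "scene" or "top" or "wrist"; returns a dict with "frame" (384x512x3 uint8, blue, green, red), "intrinsics" (3x3 intrinsics, pixels), "k1" (the pictures are not rectified: a ray, as slopes to the right and down, at radius r is drawn at 1 + k1 r^2 times it, then the intrinsics apply), "world_to_cam" (4x4, takes a point from world to camera coordinates). Camera axes: x right, y down, z forward; pixel columns grow to the right and rows downward; lengths in m; the calibration is good to about 2 mm. A picture is of the moment at which its call begins. There is no depth.
- arm.finish_job(): hands the job in, once; it reports no verdict.
The state is a dict: "t": time; "joints": joint angles; "dq": joint speeds; "joint_torque": joint torques, N m; "tool_pos": TCP position; "orientation": TCP orientation; "ft_force": force on the tool from outside, world axes, zero at the start; "moment": the same for the moment, N m; "opening": finger opening in m.
Only numpy, scipy, OpenCV 4.12 (cv2) and the standard library are available. Lean on these libraries where they do the work, as an engineer would, in place of code of your own. Each camera call takes 0.05 s, during which the arm holds its last target. There are 200 camera calls.

## Working session

There is one attempt and no reset: what is moved stays moved. The work goes in short steps, Python scripts to look and compute and a tool call to move; the robot and the scene stay as the last step left them, time stands still between calls to the robot, and variables do not carry over. Pictures are saved under pics/ and viewed, about 8 in all and at most 12, crops included, and the job is handed in when it is done.

Besides the shell and the picture viewer there is one more tool, called after "Request:" by a JSON object that holds its "method" and its "body". apply_moves: Moves the arm, as the interface text tells. Its arguments: {"type":"object","properties":{"motion":{"type":"array"},"hand":{"type":"number"},"squeeze":{"type":"number"}},"required":["motion"]}

```bash
mkdir -p pics
cat > h.py <<'E'
import numpy as np, cv2
from station import arm
def cap(n,save=None):
    c=arm.capture(n)
    if save: cv2.imwrite('pics/'+save+'.png',c['frame'])
    return c
def ray(c,u,v):
    K=c['intrinsics'];xd=np.array([(u-K[0,2])/K[0,0],(v-K[1,2])/K[1,1]]);x=xd.copy()
    for _ in range(20): x=xd/(1+c['k1']*(x@x))
    T=c['world_to_cam'];R=T[:3,:3];o=-R.T@T[:3,3]
    return o,R.T@np.array([x[0],x[1],1])
def onz(c,u,v,z):
    o,d=ray(c,u,v); return o+d*(z-o[2])/d[2]
def proj(c,p):
    T=c['world_to_cam'];q=T[:3,:3]@np.array(p)+T[:3,3];x=q[:2]/q[2];x=x*(1+c['k1']*(x@x))
    K=c['intrinsics'];return K[0,0]*x[0]+K[0,2],K[1,1]*x[1]+K[1,2]
E
python3 - <<'E'
from h import *
for n in('scene','top'):
    c=cap(n,n+'1'); T=c['world_to_cam'];print(n,-T[:3,:3].T@T[:3,3],c['k1'],c['intrinsics'][0,0]); print(T[:3,:3].round(2))
s=arm.state();print(s['t'],s['tool_pos'],s['orientation'],s['ft_force'],s['opening'],arm.hold_point_z)
E
```

```text
scene [ 0.31811364 -0.33796619  0.83625436] -0.003833955034568651 347.81542598599333
[[ 0.8  -0.59  0.01]
 [-0.5  -0.69 -0.53]
 [ 0.32  0.42 -0.85]]
top [ 0.44697652 -0.00978598  1.13842641] -0.0475576040638994 357.2225540136865
[[-0.02 -1.    0.  ]
 [-0.99  0.02 -0.14]
 [ 0.14 -0.   -0.99]]
0.1 [ 0.1555743  -0.65629162  0.22181444] [ 9.93236427e-01  1.16106654e-01 -1.40162547e-04 -7.90319042e-04] [-0.11097627 -0.62810189  0.02491931] 0.08778381972489886 0.0187
```

View pics/scene1.png

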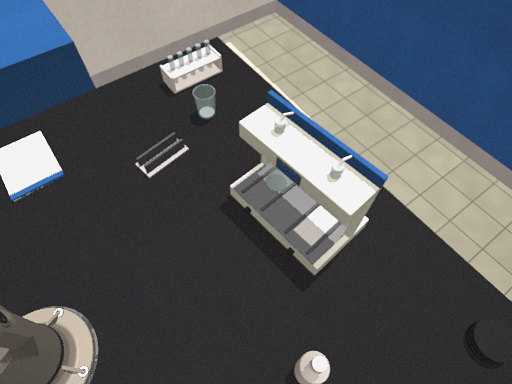

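View pics/top1.png

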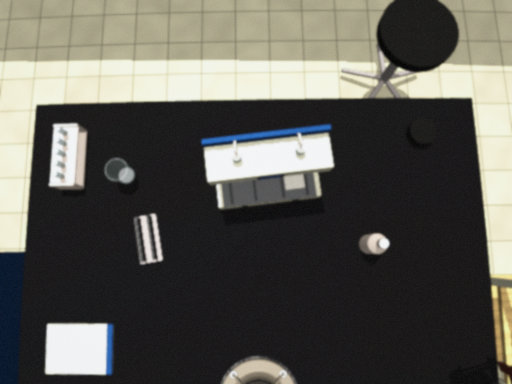

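The plate lies in the right guide (scene ~316,225) and the flask in the left one (276,180). The stand is on the left (top ~148,239) and the wash bottle on the right (375,244). I'll zoom in for exact corners.

Run:
```python
import cv2,numpy as np
t=cv2.imread('pics/top1.png');s=cv2.imread('pics/scene1.png')
a=cv2.resize(s[155:275,225:375],None,fx=5,fy=5,interpolation=cv2.INTER_CUBIC)
cv2.imwrite('pics/a.png',a)
b=np.hstack([cv2.resize(t[165:215,205:330],None,fx=4,fy=4,interpolation=cv2.INTER_CUBIC)])
d=cv2.resize(t[205:270,125:170],None,fx=5,fy=5,interpolation=cv2.INTER_CUBIC)
e=cv2.resize(s[125:185,125:200],None,fx=6,fy=6,interpolation=cv2.INTER_CUBIC)
o=np.zeros((600,800,3),np.uint8);o[:200,:500]=b;o[:325,520:745]=d;o[220:580,:450]=e
cv2.imwrite('pics/b.png',o)
```

```text
(no output)
```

View pics/a.png

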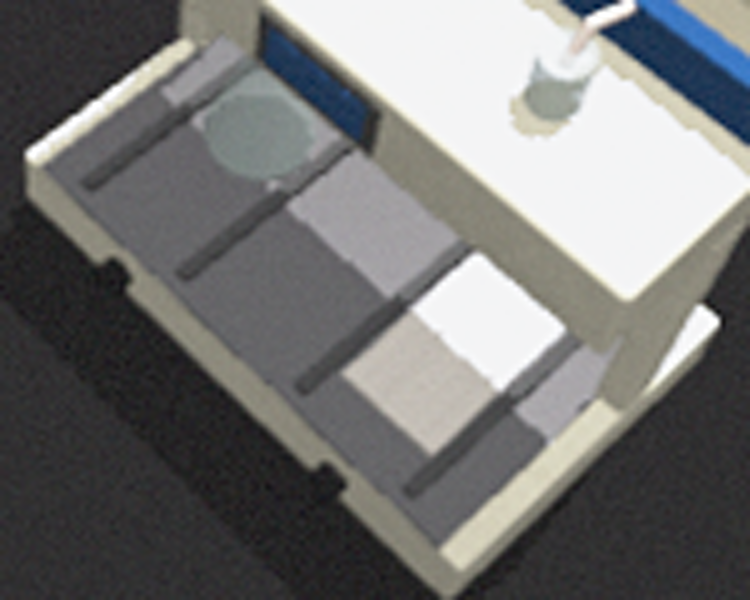

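View pics/b.png

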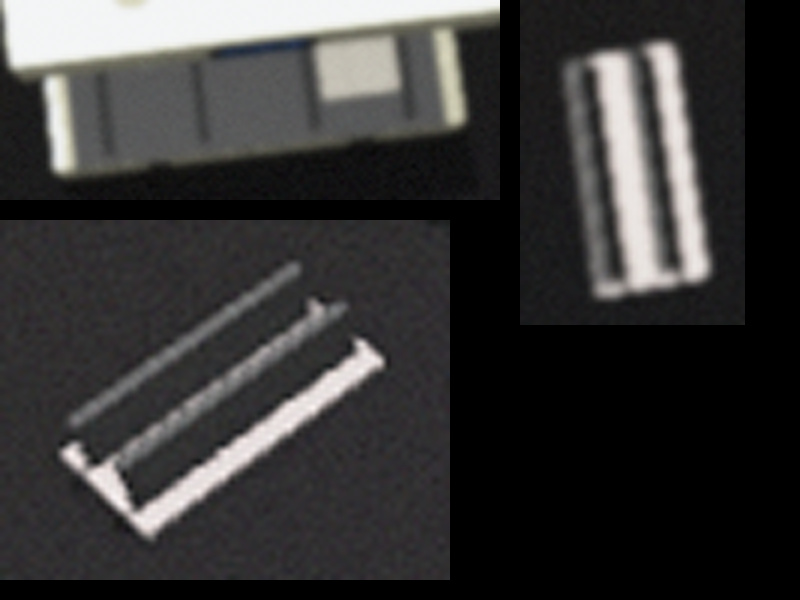

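Run:
```python
from h import *
c={'s':cap('scene'),'t':cap('top')}
def P(k,x0,y0,f,ox,oy,z,*pts):
    r=[onz(c[k],x0+(x-ox+.5)/f-.5,y0+(y-oy+.5)/f-.5,z)[:2] for x,y in pts]
    return np.array(r)
a=lambda z,*p:P('s',225,155,5,0,0,z,*p)
e=lambda z,*p:P('s',125,125,6,0,220,z,*p)
b=lambda z,*p:P('t',205,165,4,0,0,z,*p)
d=lambda z,*p:P('t',125,205,5,520,0,z,*p)
def show(n,r):
    v=r[-1]-r[0];print(n,r.round(4).tolist(),'len',np.linalg.norm(v).round(4),'ang',np.degrees(np.arctan2(v[1],v[0])).round(2))
show('deckfront s',a(.05,(45,165),(437,545)))
show('notch s',a(.05,(112,262),(329,470)))
show('ribfronts s',a(.056,(90,187),(183,275),(304,390),(412,493)))
show('rib3',a(.056,(304,390),(465,247)));show('rib4',a(.056,(412,493),(575,340)))
show('rib1',a(.056,(90,187),(255,62)));show('rib2',a(.056,(183,275),(350,145)))
show('plate s',a(.054,(342,373),(432,455)))
show('flask s',a(.052,(258,137)))
show('deckfront t',b(.05,(75,172),(447,130)))
show('notch t',b(.05,(160,165),(362,141)))
show('ribfronts t',b(.056,(109,152),(205,141),(315,127),(410,117)))
show('plate t',b(.054,(322,101),(400,91)))
show('bar1 s',e(.04,(72,424),(298,267)));show('bar2 s',e(.04,(118,461),(345,306)))
show('foot s',e(.006,(66,453),(152,533),(380,360)))
show('bar1 t',d(.04,(572,60),(600,290)));show('bar2 t',d(.04,(637,48),(669,278)))
show('foot t',d(.006,(605,297),(708,275),(673,42)))
K=c['t'];print('bottle',onz(K,375,244,.1),'flasktop')
```

```text
deckfront s [[0.5801, 0.0974], [0.608, -0.1879]] len 0.2867 ang -84.41
notch s [[0.574, 0.0276], [0.591, -0.1284]] len 0.1569 ang -83.78
ribfronts s [[0.5894, 0.0686], [0.597, -0.0029], [0.606, -0.09], [0.6134, -0.1625]] len 0.2324 ang -84.06
rib3 [[0.606, -0.09], [0.7251, -0.0761]] len 0.1199 ang 6.66
rib4 [[0.6134, -0.1625], [0.7335, -0.1492]] len 0.1208 ang 6.34
rib1 [[0.5894, 0.0686], [0.7107, 0.0812]] len 0.1219 ang 5.93
rib2 [[0.597, -0.0029], [0.7177, 0.0078]] len 0.1212 ang 5.08
plate s [[0.6279, -0.0933], [0.6349, -0.153]] len 0.06 ang -83.31
flask s [[0.6828, 0.043]] len 0.0 ang 0.0
deckfront t [[0.5739, 0.0962], [0.6018, -0.1905]] len 0.288 ang -84.44
notch t [[0.5783, 0.031], [0.5943, -0.1246]] len 0.1564 ang -84.11
ribfronts t [[0.5882, 0.0696], [0.5955, -0.0039], [0.6049, -0.0883], [0.6115, -0.1614]] len 0.2322 ang -84.24
plate t [[0.6253, -0.0943], [0.6322, -0.1547]] len 0.0607 ang -83.53
bar1 s [[0.4152, 0.3484], [0.5516, 0.3716]] len 0.1383 ang 9.66
bar2 s [[0.4229, 0.3156], [0.5577, 0.3354]] len 0.1363 ang 8.35
foot s [[0.4089, 0.3631], [0.4208, 0.2951], [0.5642, 0.3226]] len 0.1605 ang -14.62
bar1 t [[0.5514, 0.3717], [0.4104, 0.3505]] len 0.1426 ang -171.44
bar2 t [[0.5583, 0.3312], [0.4172, 0.3082]] len 0.143 ang -170.74
foot t [[0.4049, 0.3584], [0.4178, 0.2934], [0.5652, 0.3187]] len 0.1651 ang -13.9
bottle [ 0.45455411 -0.34776001  0.1       ] flasktop
```

Request:
{"method": "apply_moves", "body": {"motion": [[3.4,4.9,0.3,0,0,-0.74],[3.4,4.9,0.3,0,0,-0.74],[3.4,4.9,0.3,0,0,-0.74],[3.4,4.9,0.3,0,0,-0.74],[3.4,4.9,0.3,0,0,-0.74],[3.4,4.9,0.3,0,0,-0.74],[3.4,4.9,0.3,0,0,-0.74],[3.4,4.9,0.3,0,0,-0.74],[3.4,4.9,0.3,0,0,-0.74],[3.4,4.9,0.3,0,0,-0.74]], "hand": 0.25}}

```text
t: 1.45
tool_pos: [0.4965, -0.1652, 0.2529]
orientation: [0.999, 0.051, 0.0, 0.0]
ft_force: [0.7, -0.9, 0.2]
opening: 0.0218
```

Request:
{"method": "apply_moves", "body": {"motion": [[0.56,0.35,-0.5,0.46,-4.48,0],[0.56,0.35,-0.5,0.46,-4.48,0],[0.56,0.35,-0.5,0.46,-4.48,0],[0.56,0.35,-0.5,0.46,-4.48,0],[0.56,0.35,-0.5,0.46,-4.48,0],[0.56,0.35,-0.5,0.46,-4.48,0],[0.56,0.35,-0.5,0.46,-4.48,0],[0.56,0.35,-0.5,0.46,-4.48,0],[0.56,0.35,-0.5,0.46,-4.48,0],[0.56,0.35,-0.5,0.46,-4.48,0]]}}

```text
t: 2.7
tool_pos: [0.5482, -0.1312, 0.213]
orientation: [0.935, 0.054, 0.349, -0.027]
ft_force: [0.1, 0.3, -0.6]
opening: 0.0217
```

Request:
{"method": "apply_moves", "body": {"motion": [[0,0,-2,0,0,0],[0,0,-2,0,0,0],[0,0,-2,0,0,0],[0,0,-2,0,0,0],[0,0,-2,0,0,0],[0.3,0,-1.5,0,0,0],[2,0.2,0,0,0,0],[2,0.2,0,0,0,0],[2,0.2,0,0,0,0],[0,0,0,0,0,0]]}}

```text
t: 3.95
tool_pos: [0.6142, -0.1453, 0.1443]
orientation: [0.945, 0.063, 0.316, -0.046]
ft_force: [-0.2, 0.0, 0.1]
opening: 0.0222
```

Run:
```python
from h import *
from scipy.spatial.transform import Rotation as R
s=arm.state();print(np.round(s['joints'],3),R.from_quat(s['orientation']).as_matrix().round(3),s['tool_pos'],s['ft_force'])
c=cap('wrist','w1');print(c['world_to_cam'].round(3))
```

```text
[ 0.608  0.363 -0.374  2.169 -1.276  0.176  0.078] [[ 0.792  0.148  0.593]
 [ 0.089 -0.988  0.127]
 [ 0.604 -0.048 -0.795]] [ 0.61421733 -0.14533919  0.14431635] [-0.22965956  0.02676268  0.10852201]
[[ 0.148 -0.988 -0.048 -0.227]
 [-0.933 -0.123 -0.337  0.635]
 [ 0.327  0.095 -0.94   0.129]
 [ 0.     0.     0.     1.   ]]
```

View pics/w1.png

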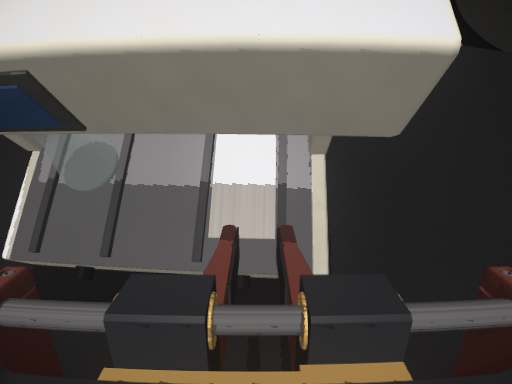

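The wrist view shows the plate front at about (242,237), just ahead of the fingertips, with the guide ribs either side. The tilt has run into the wrist joint limit (j6 = 0.176), so I'll use about 27° and several short strokes.

```bash
cat >> h.py <<'E'
from scipy.spatial.transform import Rotation as Ro
M=np.array([.6012,-.1265,.05]);YAW=5.9
def tgt(phi,x,z,y=0,yaw=YAW):
    a=np.radians(yaw);u=np.array([np.cos(a),np.sin(a),0]);n=np.array([-u[1],u[0],0]);f=np.radians(phi);k=np.array([0,0,1])
    X=np.cos(f)*u+np.sin(f)*k;Z=np.sin(f)*u-np.cos(f)*k
    p=M+u*x+n*y;p[2]=z
    return p,Ro.from_matrix(np.array([X,-n,Z]).T)
def delta(p,Rt):
    s=arm.state();r=(Rt*Ro.from_quat(s['orientation']).inv()).as_rotvec(degrees=True)
    print('d cm',((p-s['tool_pos'])*100).round(2),'rot',r.round(2),'F',np.round(s['ft_force'],1),'t',s['t'],'j',np.round(s['joints'],2))
E
python3 -c "
from h import *
delta(*tgt(27,.0,.12))
delta(*tgt(27,.055,.075))"
```

```text
d cm [-1.18  1.91 -2.39] rot [-4.    9.74 -2.31] F [-0.7 -0.8  0. ] t 4.0 j [ 0.61  0.36 -0.37  2.17 -1.28  0.18  0.08]
d cm [ 4.29  2.48 -6.89] rot [-4.    9.74 -2.31] F [-0.7 -0.8  0. ] t 4.0 j [ 0.61  0.36 -0.37  2.17 -1.28  0.18  0.08]
```

Request:
{"method": "apply_moves", "body": {"motion": [[-0.2,0.3,0,-0.67,1.62,-0.38],[-0.2,0.3,0,-0.67,1.62,-0.38],[-0.2,0.3,0,-0.67,1.62,-0.38],[-0.2,0.3,-0.8,-0.67,1.62,-0.38],[-0.2,0.3,-0.8,-0.67,1.62,-0.38],[-0.2,0.4,-0.8,-0.67,1.62,-0.38],[1.8,0.2,-1.5,0,0,0],[1.8,0.2,-1.5,0,0,0],[1.9,0.2,-1.5,0,0,0],[0,0,0,0,0,0]]}}

```text
t: 5.25
tool_pos: [0.655, -0.1211, 0.0739]
orientation: [0.971, 0.05, 0.232, -0.012]
ft_force: [-0.4, -0.0, -0.5]
opening: 0.022
```

```bash
python3 -c "
from h import *
delta(*tgt(27,.060,.07))"
```

```text
d cm [ 0.58  0.07 -0.39] rot [-0.02 -0.09  0.03] F [-0.4 -0.  -0.5] t 5.25 j [ 0.07  0.49  0.09  2.06 -0.88  0.2  -0.49]
```

Request:
{"method": "apply_moves", "body": {"motion": [[0.6,0.07,0,0,0,0],[0,0,-0.4,0,0,0],[0,0,-0.4,0,0,0],[0,0,-0.4,0,0,0],[0,0,-0.1,0,0,0],[0,0,-0.1,0,0,0],[0,0,-0.05,0,0,0],[0,0,0,0,0,0],[0,0,0,0,0,0],[0,0,0,0,0,0]]}}

```text
t: 6.5
tool_pos: [0.6619, -0.1206, 0.0609]
orientation: [0.971, 0.05, 0.234, -0.012]
ft_force: [0.1, 0.6, 0.3]
opening: 0.022
```

Request:
{"method": "apply_moves", "body": {"motion": [[0,0,-0.1,0,0,0],[0,0,-0.1,0,0,0],[0,0,-0.05,0,0,0],[0,0,-0.05,0,0,0],[0,0,0,0,0,0],[0,0,0,0,0,0],[0,0,0,0,0,0],[0,0,0,0,0,0],[0,0,0,0,0,0],[0,0,0,0,0,0]]}}

```text
t: 7.75
tool_pos: [0.6621, -0.1205, 0.0586]
orientation: [0.971, 0.05, 0.234, -0.012]
ft_force: [-4.9, 0.2, 7.7]
opening: 0.0216
```

Request:
{"method": "apply_moves", "body": {"motion": [[0,0,-0.1,0,0,0],[-0.3,-0.03,-0.03,0,0,0],[-0.4,-0.04,0,0,0,0],[-0.4,-0.04,0,0,0,0],[-0.4,-0.04,0,0,0,0],[-0.4,-0.04,0,0,0,0],[-0.4,-0.04,0,0,0,0],[0,0,0,0,0,0],[0,0,0,0,0,0],[0,0,0,0,0,0]]}}

```text
t: 9.0
tool_pos: [0.6415, -0.123, 0.0587]
orientation: [0.97, 0.05, 0.236, -0.011]
ft_force: [2.0, -0.3, 7.2]
opening: 0.0215
```

Run:
```python
from h import *
s=arm.state();print(s['tool_pos'],s['ft_force'])
c=cap('scene');w=cap('wrist')
cv2.imwrite('pics/d1.png',np.hstack([cv2.resize(c['frame'][155:275,225:375],(500,400),interpolation=cv2.INTER_CUBIC),cv2.resize(w['frame'][100:300,170:320],(300,400),interpolation=cv2.INTER_CUBIC)]))
```

```text
[ 0.64150663 -0.12300957  0.05870562] [ 1.98832699 -0.33813408  7.23007193]
```

View pics/d1.png

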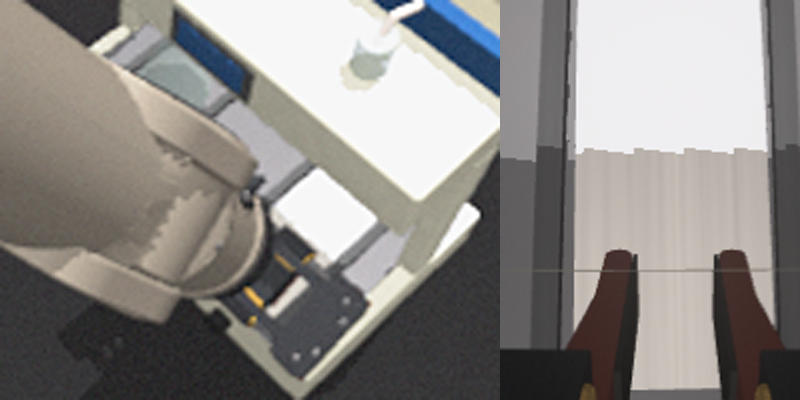

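Both crops show the plate still between its ribs, fingertips on top, with the front edge at about wrist (250,294). I'll compute where that is.

```bash
cat >> h.py <<'E'
def unit(p):
    a=np.radians(YAW);d=np.array(p)[:2]-M[:2];return np.round([d[0]*np.cos(a)+d[1]*np.sin(a),-d[0]*np.sin(a)+d[1]*np.cos(a)],4)
E
python3 - <<'E'
from h import *
w=cap('wrist')
print('front',unit(onz(w,250,294,.054)),'tcp',unit(arm.state()['tool_pos']))
g=w['frame'][270:312,250].astype(int);print([tuple(x) for x in g])
E
```

```text
front [0.0103 0.0036] tcp [ 0.0404 -0.0007]
[(np.int64(186), np.int64(194), np.int64(202)), (np.int64(187), np.int64(194), np.int64(202)), (np.int64(186), np.int64(194), np.int64(202)), (np.int64(187), np.int64(195), np.int64(202)), (np.int64(187), np.int64(194), np.int64(202)), (np.int64(187), np.int64(194), np.int64(202)), (np.int64(187), np.int64(195), np.int64(202)), (np.int64(187), np.int64(194), np.int64(202)), (np.int64(187), np.int64(194), np.int64(202)), (np.int64(186), np.int64(194), np.int64(202)), (np.int64(187), np.int64(194), np.int64(202)), (np.int64(188), np.int64(195), np.int64(202)), (np.int64(187), np.int64(195), np.int64(202)), (np.int64(187), np.int64(194), np.int64(202)), (np.int64(187), np.int64(194), np.int64(202)), (np.int64(187), np.int64(195), np.int64(202)), (np.int64(187), np.int64(194), np.int64(202)), (np.int64(187), np.int64(194), np.int64(202)), (np.int64(188), np.int64(196), np.int64(204)), (np.int64(187), np.int64(194), np.int64(203)), (np.int64(188), np.int64(195), np.int64(203)), (np.int64(187), np.int64(196), np.int64(203)), (np.int64(188), np.in
[... 193 characters left out ...]
01), np.int64(104)), (np.int64(102), np.int64(100), np.int64(103)), (np.int64(102), np.int64(101), np.int64(104)), (np.int64(101), np.int64(100), np.int64(103)), (np.int64(101), np.int64(100), np.int64(103)), (np.int64(101), np.int64(100), np.int64(102)), (np.int64(100), np.int64(99), np.int64(102)), (np.int64(101), np.int64(100), np.int64(103)), (np.int64(91), np.int64(90), np.int64(93)), (np.int64(54), np.int64(54), np.int64(56)), (np.int64(45), np.int64(46), np.int64(48)), (np.int64(48), np.int64(48), np.int64(50)), (np.int64(50), np.int64(51), np.int64(53)), (np.int64(53), np.int64(53), np.int64(55)), (np.int64(55), np.int64(56), np.int64(58)), (np.int64(62), np.int64(63), np.int64(65))]
```

The plate follows the fingers: its front moved from 29 to 10 mm for 21 mm of TCP travel. I'll finish this stroke, then lift and go back in.

Request:
{"method": "apply_moves", "body": {"motion": [[-0.3,-0.03,-0.04,0,0,0],[-0.4,-0.04,0,0,0,0],[-0.4,-0.04,0,0,0,0],[-0.4,-0.04,0,0,0,0],[-0.4,-0.04,0,0,0,0],[-0.4,-0.04,0,0,0,0],[-0.2,-0.02,0,0,0,0],[0,0,0,0,0,0],[0,0,0.4,0,0,0],[0,0,1.0,0,0,0]]}}

```text
t: 10.4
tool_pos: [0.6128, -0.1254, 0.0695]
orientation: [0.971, 0.05, 0.233, -0.012]
ft_force: [-0.7, 0.5, 1.0]
opening: 0.022
```

Request:
{"method": "apply_moves", "body": {"motion": [[0.7,0.07,0,0,0,0],[1.0,0.1,0,0,0,0],[1.0,0.1,0,0,0,0],[1.0,0.1,0,0,0,0],[1.0,0.1,0,0,0,0],[0.2,0.02,-0.4,0,0,0],[0,0,-0.4,0,0,0],[0,0,0,0,0,0],[0,0,0,0,0,0],[0,0,0,0,0,0]]}}

```text
t: 11.65
tool_pos: [0.6628, -0.1206, 0.0622]
orientation: [0.971, 0.05, 0.234, -0.012]
ft_force: [0.0, -0.7, -0.1]
opening: 0.0222
```

Run:
```python
from h import *
w=cap('wrist','w2')
s=arm.state();print(s['t'],s['tool_pos'],s['ft_force'],unit(s['tool_pos']));delta(*tgt(27,.062,.065))
for u in (235,250,262):
    g=w['frame'][250:350,u].astype(int).sum(1); k=np.where(np.diff(g)<-100)[0]
    print(u,[(250+int(i),int(g[i])) for i in k], unit(onz(w,u,250.5+k[0],.054)) if len(k) else '')
```

```text
11.7 [ 0.6628215  -0.12050347  0.06227846] [-0.3028005   0.44581053  0.78860722] [ 0.0619 -0.0004]
d cm [0.01 0.04 0.27] rot [0.03 0.05 0.04] F [-0.3  0.4  0.8] t 11.7 j [-0.06  0.53  0.26  2.06 -1.2   0.25 -0.2 ]
235 [(304, 541)] [0.0249 0.0129]
250 [(304, 561)] [0.0249 0.0039]
262 [(304, 569)] [ 0.0249 -0.0033]
```

Request:
{"method": "apply_moves", "body": {"motion": [[0,0,-0.2,0,0,0],[0,0,-0.1,0,0,0],[0,0,-0.1,0,0,0],[0,0,-0.05,0,0,0],[0,0,-0.05,0,0,0],[0,0,0,0,0,0],[0,0,0,0,0,0],[0,0,0,0,0,0],[0,0,0,0,0,0],[0,0,0,0,0,0]]}}

```text
t: 12.95
tool_pos: [0.6631, -0.1204, 0.0585]
orientation: [0.971, 0.05, 0.234, -0.012]
ft_force: [-7.1, 1.3, 13.2]
opening: 0.022
```

Firm contact at 13 N. Now dragging 3.2 cm, then a check.

Request:
{"method": "apply_moves", "body": {"motion": [[-0.4,-0.04,-0.03,0,0,0],[-0.4,-0.04,0,0,0,0],[-0.4,-0.04,0,0,0,0],[-0.4,-0.04,0,0,0,0],[-0.4,-0.04,0,0,0,0],[-0.4,-0.04,0,0,0,0],[-0.4,-0.04,0,0,0,0],[-0.4,-0.04,0,0,0,0],[0,0,0,0,0,0],[0,0,0,0,0,0]]}}

```text
t: 14.2
tool_pos: [0.633, -0.1238, 0.0586]
orientation: [0.971, 0.05, 0.235, -0.011]
ft_force: [1.6, 0.2, 7.2]
opening: 0.0216
```

Run:
```python
from h import *
s=arm.state();print(unit(s['tool_pos']),s['ft_force'])
t=cap('top');w=cap('wrist')
cv2.imwrite('pics/d2.png',np.hstack([cv2.resize(t['frame'][150:230,220:340],(480,320),interpolation=cv2.INTER_CUBIC),cv2.resize(w['frame'],(320,320))]))
```

```text
[ 0.0319 -0.0006] [1.56825008 0.19390373 7.21350614]
```

View pics/d2.png

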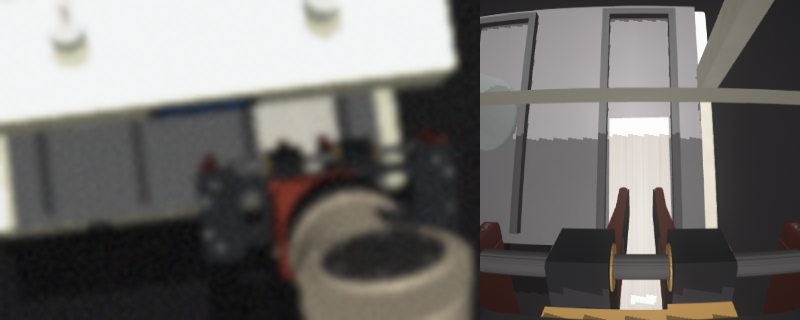

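The right-hand panel shows the plate's rear edge at about wrist (256,142), and the plate reaching forward under the gripper.

```bash
cat >> h.py <<'E'
def rear():
    w=cap('wrist');s=arm.state();r=[]
    for u in (235,245,256,265):
        g=w['frame'][100:230,u].astype(int).sum(1);k=np.where(np.diff(g)>60)[0]
        r.append((u,[int(i)+100 for i in k],[unit(onz(w,u,100.5+i,.054)).tolist() for i in k]))
    print('tcp',unit(s['tool_pos']),s['tool_pos'],s['ft_force']);[print(x) for x in r]
E
python3 -c "
from h import *
rear()"
```

```text
tcp [ 0.0319 -0.0006] [ 0.6329909  -0.12382742  0.05864947] [1.9967794  0.56814327 7.2241437 ]
(235, [121, 122, 140, 141], [[0.1096, 0.0138], [0.1089, 0.0138], [0.0966, 0.0136], [0.0959, 0.0136]])
(245, [121, 140], [[0.1096, 0.0073], [0.0966, 0.0072]])
(256, [121, 140], [[0.1096, 0.0001], [0.0966, 0.0001]])
(265, [121, 140], [[0.1096, -0.0057], [0.0966, -0.0057]])
```

Request:
{"method": "apply_moves", "body": {"motion": [[-0.3,-0.03,-0.02,0,0,0],[-0.3,-0.03,0,0,0,0],[-0.3,-0.03,0,0,0,0],[-0.3,-0.03,0,0,0,0],[0,0,0,0,0,0],[0,0,0,0,0,0],[0,0,0,0,0,0],[0,0,0,0,0,0],[0,0,0,0,0,0],[0,0,0,0,0,0]]}}

```text
t: 15.6
tool_pos: [0.6214, -0.125, 0.0586]
orientation: [0.97, 0.05, 0.236, -0.011]
ft_force: [2.8, -0.2, 8.3]
opening: 0.0221
```

```bash
python3 -c "
from h import *
rear()"
```

```text
tcp [ 0.0202 -0.0005] [ 0.621347   -0.12493564  0.05862481] [3.64809148 0.20646723 7.6755951 ]
(235, [140, 141], [[0.0849, 0.0137], [0.0843, 0.0136]])
(245, [140], [[0.0849, 0.0072]])
(256, [140], [[0.0849, 0.0002]])
(265, [140], [[0.0849, -0.0056]])
```

Request:
{"method": "apply_moves", "body": {"motion": [[0,0,0.4,0,0,0],[0,0,1.5,0,0,0],[0,0,2,0,0,0],[0,0,2,0,0,0],[-0.7,-0.1,0,-0.46,4.5,0],[-0.7,-0.1,0,-0.46,4.5,0],[-0.7,-0.1,0,-0.46,4.5,0],[-0.7,-0.1,0,-0.46,4.5,0],[-0.7,-0.1,0,-0.46,4.5,0],[-0.2,0,0,-0.46,4.5,0]]}}

```text
t: 16.9
tool_pos: [0.5803, -0.1299, 0.1153]
orientation: [0.999, 0.051, -0.003, 0.001]
ft_force: [0.4, 0.7, -0.8]
opening: 0.0219
```

Request:
{"method": "apply_moves", "body": {"motion": [[0,0,0,0,0,0],[0,0,0,0,0,0],[0,0,0,0,0,0],[0,0,0,0,0,0],[0,0,0,0,0,0],[0,0,0,0,0,0],[0,0,0,0,0,0],[0,0,0,0,0,0],[0,0,0,0,0,0],[0,0,0,0,0,0]], "hand": 1}}

```text
t: 18.15
tool_pos: [0.5818, -0.1298, 0.1156]
orientation: [0.999, 0.051, -0.001, 0.0]
ft_force: [-0.4, 0.5, -0.1]
opening: 0.0877
```

Run:
```python
from h import *
delta(*tgt(0,-.016,.033))
w=cap('wrist','w3')
```

```text
d cm [ 0.35  0.16 -8.26] rot [ 0.03 -0.1   0.02] F [-0.4  0.5 -0.1] t 18.15 j [-0.47  0.6   0.81  1.88 -0.55  0.9  -0.85]
```

View pics/w3.png

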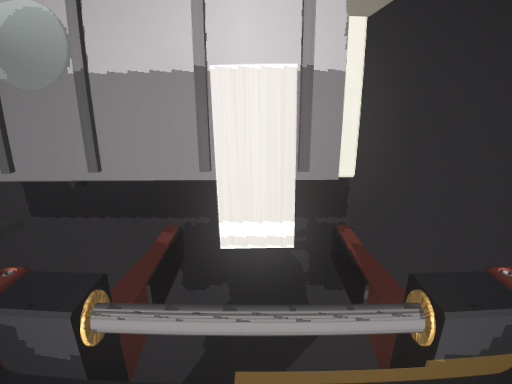

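The plate sticks out flat past the deck edge (row ~178). Its rear corners are at (209,66) and (299,66), its front corners at (220,249) and (295,248), and it sits centred between the open jaws.

Run:
```python
from h import *
w=cap('wrist')
for p in((209,66),(299,66),(220,249),(295,248)): print(unit(onz(w,*p,.054)))
for p in((100,179),(330,178)): print('deck',unit(onz(w,*p,.05)))
print('tcp',unit(arm.state()['tool_pos']))
```

```text
[0.083  0.0319]
[ 0.083  -0.0302]
[-0.0577  0.0293]
[-0.0568 -0.0324]
deck [0.0011 0.123 ]
deck [ 0.0017 -0.0579]
tcp [-0.0196 -0.0013]
```

Request:
{"method": "apply_moves", "body": {"motion": [[0.15,0.08,-1,0,0,0],[0.2,0.08,-1,0,0,0],[0,0,-1,0,0,0],[0,0,-1,0,0,0],[0,0,-1,0,0,0],[0,0,-1,0,0,0],[0,0,-1,0,0,0],[0,0,-0.9,0,0,0],[0,0,-0.4,0,0,0],[0,0,0,0,0,0]]}}

```text
t: 19.5
tool_pos: [0.5852, -0.1282, 0.0324]
orientation: [0.999, 0.051, -0.001, 0.0]
ft_force: [0.3, 0.2, 0.8]
opening: 0.0879
```

Request:
{"method": "apply_moves", "body": {"motion": [[0,0,0,0,0,0],[0,0,0,0,0,0],[0,0,0,0,0,0],[0,0,0,0,0,0],[0,0,0,0,0,0],[0,0,0,0,0,0],[0,0,0,0,0,0],[0,0,0,0,0,0],[0,0,0,0,0,0],[0,0,0,0,0,0]], "hand": 0.5, "squeeze": 40}}

```text
t: 20.75
tool_pos: [0.5854, -0.1282, 0.0327]
orientation: [0.999, 0.051, -0.001, 0.0]
ft_force: [0.6, -0.1, 2.7]
opening: 0.0594
```

Request:
{"method": "apply_moves", "body": {"motion": [[0,0,0.2,0,0,0],[0,0,0.4,0,0,0],[0,0,0.6,0,0,0],[0,0,0.8,0,0,0],[0,0,1,0,0,0],[0,0,1,0,0,0],[0,0,0.5,0,0,0],[0,0,0,0,0,0],[0,0,0,0,0,0],[0,0,0,0,0,0]]}}

```text
t: 22.0
tool_pos: [0.5851, -0.1281, 0.0772]
orientation: [0.999, 0.051, -0.001, 0.0]
ft_force: [0.1, -0.1, 0.5]
opening: 0.0591
```

Run:
```python
from h import *
s=arm.state();print(s['ft_force'],s['moment'],s['opening'],unit(s['tool_pos']))
w=cap('wrist','w4')
```

```text
[ 0.13090988 -0.05507882  0.47450453] [0.03574535 0.0457705  0.01246077] 0.05910978937527441 [-0.0162  0.0001]
```

View pics/w4.png

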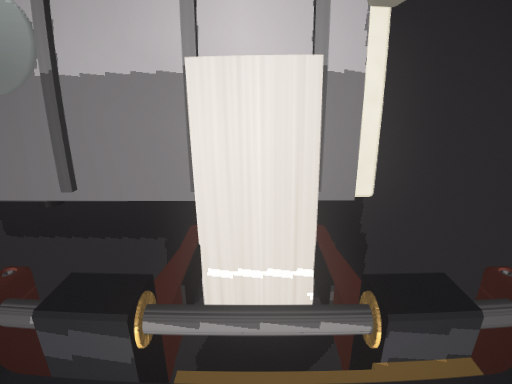

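The plate is held between the fingers, rear corners at about (187,61) and (322,58). I'll check how level it is from the apparent rear width, and back out.

Run:
```python
from h import *
w=cap('wrist')
for z in (.0905,.0945,.0985,.1025):
    a,b=[unit(onz(w,*p,z)) for p in((187,60.5),(322,58.5))];print(z,a,b,np.linalg.norm(a-b))
```

```text
0.0905 [0.0826 0.0322] [ 0.0834 -0.0298] 0.062005161075510476
0.0945 [0.0822 0.0313] [ 0.083 -0.029] 0.06030530656584046
0.0985 [0.0818 0.0304] [ 0.0826 -0.0282] 0.058605460496441796
0.1025 [0.0814 0.0296] [ 0.0822 -0.0274] 0.057005613758646614
```

Request:
{"method": "apply_moves", "body": {"motion": [[-0.5,-0.05,0.5,0,0,0],[-1,-0.1,0.5,0,0,0],[-1.2,-0.12,0.5,0,0,0],[-1.2,-0.12,0.5,0,0,0],[-1.2,-0.12,0.5,0,0,0],[-1.2,-0.12,0.5,0,0,0],[-1.2,-0.12,0.5,0,0,0],[-1.2,-0.12,0.5,0,0,0],[-1,-0.1,0.5,0,0,0],[-0.5,-0.05,0,0,0,0]]}}

```text
t: 23.35
tool_pos: [0.4829, -0.1385, 0.123]
orientation: [0.999, 0.051, -0.001, 0.0]
ft_force: [0.3, 0.4, -1.2]
opening: 0.0596
```

Request:
{"method": "apply_moves", "body": {"motion": [[-0.2,1.5,0,0,0,0],[-0.3,2.5,0,0,0,0],[-0.3,4,0,0,0,0.4],[-0.3,5,0,0,0,0.5],[-0.3,5,0,0,0,0.5],[-0.3,5,0,0,0,0.5],[-0.3,5,0,0,0,0.5],[-0.3,4,0,0,0,0.4],[0,2.5,0,0,0,0.4],[0,1.5,0,0,0,0]]}}

```text
t: 24.6
tool_pos: [0.4602, 0.2229, 0.1224]
orientation: [0.997, 0.08, -0.001, 0.0]
ft_force: [0.5, -1.5, -1.5]
opening: 0.059
```

Request:
{"method": "apply_moves", "body": {"motion": [[0,0,0,0,0,0],[0,0,0,0,0,0],[0,0,0,0,0,0],[0,0,0,0,0,0],[0,0,0,0,0,0],[0,0,0,0,0,0],[0,0,0,0,0,0],[0,0,0,0,0,0],[0,0,0,0,0,0],[0,0,0,0,0,0]]}}

```text
t: 25.85
tool_pos: [0.4603, 0.2216, 0.1226]
orientation: [0.997, 0.079, -0.001, 0.0]
ft_force: [0.2, -0.6, -0.5]
opening: 0.0596
```

Run:
```python
from h import *
s=arm.state();print(s['tool_pos'],s['joints'])
w=cap('wrist','w5')
```

```text
[0.46030843 0.22163074 0.12257543] [-1.25984744  0.47116314  0.88760825  2.07731967 -0.50199509  0.82096901
 -1.48274065]
```

View pics/w5.png

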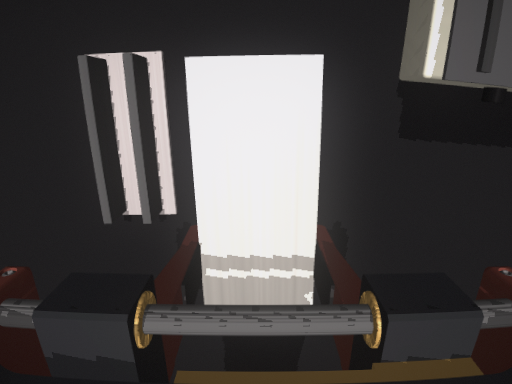

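The stand is clear on the left (bars ~u 85–150, v 55–224), with the plate held straight. One zoom for the bar ends.

Run:
```python
import cv2
f=cv2.imread('pics/w5.png');cv2.imwrite('pics/w5z.png',cv2.convertScaleAbs(cv2.resize(f[40:235,65:335][:,:200],(600,585),interpolation=cv2.INTER_CUBIC),alpha=1.6))
```

```text
(no output)
```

View pics/w5z.png

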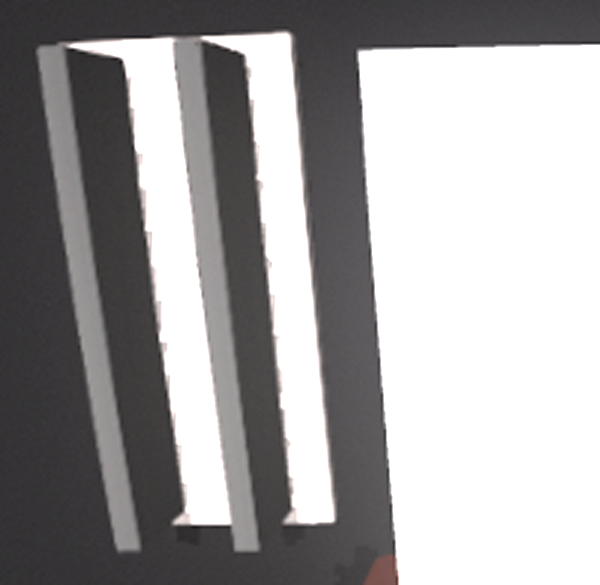

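Run:
```python
from h import *
w=cap('wrist');s=arm.state();tp=np.array(s['tool_pos'])
f=lambda x,y,z=.04:onz(w,65+(x+.5)/3-.5,40+(y+.5)/3-.5,z)[:2]
F=[f(37,46),f(66,44),f(173,38),f(202,38)];N=[f(117,551),f(141,550),f(234,551),f(260,550)]
n=np.mean(N,0);fa=np.mean(F,0);C=(n+fa)/2;v=fa-n
print('C',C,'len',np.linalg.norm(v),'yaw',np.degrees(np.arctan2(v[1],v[0])),'sep',np.linalg.norm((N[0]+N[1]-N[2]-N[3])/2))
X=Ro.from_quat(s['orientation']).as_matrix()[:,0];print('toolyaw',np.degrees(np.arctan2(X[1],X[0])))
g=w['frame'].astype(int).sum(2)
r=[]
for row in (75,100,150,200):
    k=np.where(g[row,175:345]>450)[0]+175;a=onz(w,k[0]-.5,row,tp[2]+.0213);b=onz(w,k[-1]+.5,row,tp[2]+.0213);r.append((a+b)/2);print(row,k[0],k[-1],np.linalg.norm(a-b))
d=r[0]-r[-1];print('plate yaw',np.degrees(np.arctan2(d[1],d[0])))
k=[np.where(g[40:90,u]>450)[0][0]+40 for u in(200,225,256,290,310)];print(k)
e=onz(w,256,np.mean(k)-.5,tp[2]+.0203)
u=np.array([X[0],X[1]]);u/=np.linalg.norm(u);nn=np.array([-u[1],u[0]])
print('rear off',(e-tp)[:2]@u,'mid lateral',[(q-tp)[:2]@nn for q in r])
```

```text
C [0.48679416 0.34308047] len 0.1398973211551143 yaw 9.67760919035685 sep 0.03590967251919638
toolyaw 9.087977586829265
75 186 322 0.06020195921176038
100 187 321 0.060491659908067236
150 191 320 0.06083306347841868
200 195 317 0.060481970394160776
plate yaw 9.89098061754191
[np.int64(57), np.int64(56), np.int64(55), np.int64(55), np.int64(55)]
rear off 0.10004687726204702 mid lateral [np.float64(0.001316701485711357), np.float64(0.001345622385510161), np.float64(0.0007053491228735104), np.float64(0.00050175724891817)]
```

Request:
{"method": "apply_moves", "body": {"motion": [[-0.05,1,0,0,0,0.1],[-0.1,2,0,0,0,0.1],[-0.06,2.3,0,0,0,0.1],[0,2.3,0,0,0,0],[0,2,0,0,0,0],[0,1.5,0,0,0,0],[0,0.5,-0.5,0,0,0],[0,0,-1,0,0,0],[0,0,-1,0,0,0],[0,0,0,0,0,0]]}}

```text
t: 27.2
tool_pos: [0.4577, 0.3364, 0.0966]
orientation: [0.997, 0.081, -0.002, 0.001]
ft_force: [-0.2, 0.5, -0.7]
opening: 0.0592
```

Request:
{"method": "apply_moves", "body": {"motion": [[0,0,-1,0,0,0],[0,0,-1,0,0,0],[0,0,-1,0,0,0],[0,0,-1,0,0,0],[0,0,-0.8,0,0,0],[0,0,-0.6,0,0,0],[0,0,-0.4,0,0,0],[0,0,0,0,0,0],[0,0,0,0,0,0],[0,0,0,0,0,0]]}}

```text
t: 28.45
tool_pos: [0.4584, 0.3377, 0.0399]
orientation: [0.997, 0.082, -0.001, 0.0]
ft_force: [-1.6, 0.0, -1.6]
opening: 0.0593
```

Run:
```python
from h import *
s=arm.state();X=Ro.from_quat(s['orientation']).as_matrix()[:,0];print('toolyaw',np.degrees(np.arctan2(X[1],X[0])))
print((np.array([.4582,.3373,.0227])-s['tool_pos'])*100,s['ft_force'],s['opening'])
```

```text
toolyaw 9.385770534983184
[-0.01820563 -0.04218731 -1.71510976] [-1.64234771  0.0154756  -1.64010117] 0.059319338039821576
```

Request:
{"method": "apply_moves", "body": {"motion": [[0,-0.04,-0.4,0,0,0],[0,0,-0.4,0,0,0],[0,0,-0.2,0,0,0],[0,0,-0.2,0,0,0],[0,0,-0.1,0,0,0],[0,0,-0.1,0,0,0],[0,0,0,0,0,0],[0,0,0,0,0,0],[0,0,0,0,0,0],[0,0,0,0,0,0]]}}

```text
t: 29.7
tool_pos: [0.4582, 0.3372, 0.0256]
orientation: [0.997, 0.082, -0.001, 0.0]
ft_force: [-0.2, -1.0, -0.5]
opening: 0.0594
```

Request:
{"method": "apply_moves", "body": {"motion": [[0,0,-0.1,0,0,0],[0,0,-0.1,0,0,0],[0,0,-0.05,0,0,0],[0,0,0,0,0,0],[0,0,0,0,0,0],[0,0,0,0,0,0],[0,0,0,0,0,0],[0,0,0,0,0,0],[0,0,0,0,0,0],[0,0,0,0,0,0]]}}

```text
t: 30.95
tool_pos: [0.4582, 0.3372, 0.0231]
orientation: [0.997, 0.082, -0.001, 0.0]
ft_force: [0.2, -0.5, -0.7]
opening: 0.0594
```

Request:
{"method": "apply_moves", "body": {"motion": [[0,0,-0.05,0,0,0],[0,0,0,0,0,0],[0,0,-0.05,0,0,0],[0,0,0,0,0,0],[0,0,-0.05,0,0,0],[0,0,0,0,0,0],[0,0,0,0,0,0],[0,0,0,0,0,0],[0,0,0,0,0,0],[0,0,0,0,0,0]]}}

```text
t: 32.2
tool_pos: [0.4583, 0.3372, 0.0227]
orientation: [0.997, 0.082, -0.001, -0.0]
ft_force: [-4.4, -1.0, 14.0]
opening: 0.059
```

Contact exactly at the expected height (14 N). Ease off the press, then release in steps.

Request:
{"method": "apply_moves", "body": {"motion": [[0,0,0.05,0,0,0],[0,0,0.03,0,0,0],[0,0,0,0,0,0],[0,0,0,0,0,0],[0,0,0,0,0,0],[0,0,0,0,0,0],[0,0,0,0,0,0],[0,0,0,0,0,0],[0,0,0,0,0,0],[0,0,0,0,0,0]], "squeeze": 10}}

```text
t: 33.45
tool_pos: [0.4584, 0.3373, 0.0224]
orientation: [0.997, 0.082, -0.001, 0.0]
ft_force: [1.1, 0.3, 0.8]
opening: 0.0599
```

Request:
{"method": "apply_moves", "body": {"motion": [[0,0,0,0,0,0],[0,0,0,0,0,0],[0,0,0,0,0,0],[0,0,0,0,0,0],[0,0,0,0,0,0],[0,0,0,0,0,0],[0,0,0,0,0,0],[0,0,0,0,0,0],[0,0,0,0,0,0],[0,0,0,0,0,0]], "hand": 0.95}}

```text
t: 34.7
tool_pos: [0.4582, 0.3372, 0.0224]
orientation: [0.997, 0.082, -0.001, 0.0]
ft_force: [0.1, -0.8, 0.1]
opening: 0.0834
```

Request:
{"method": "apply_moves", "body": {"motion": [[0,0,0.5,0,0,0],[0,0,1,0,0,0],[0,0,1.5,0,0,0],[0,0,1.5,0,0,0],[0,0,1.5,0,0,0],[0,0,1.5,0,0,0],[0,-1.5,1.5,0,0,0],[0,-3,1.5,0,0,0],[0,-4,1,0,0,0],[0,-3,0,0,0,0]]}}

```text
t: 35.95
tool_pos: [0.4584, 0.2195, 0.1385]
orientation: [0.997, 0.081, -0.001, -0.0]
ft_force: [0.2, 0.7, 0.6]
opening: 0.0834
```

Request:
{"method": "apply_moves", "body": {"motion": [[0,-2,0,0,0,0],[0,-2,0,0,0,0],[0,0,0,0,0,0],[0,0,0,0,0,0],[0,0,0,0,0,0],[0,0,0,0,0,0],[0,0,0,0,0,0],[0,0,0,0,0,0],[0,0,0,0,0,0],[0,0,0,0,0,0]]}}

```text
t: 37.2
tool_pos: [0.4582, 0.1822, 0.1374]
orientation: [0.997, 0.082, -0.001, 0.0]
ft_force: [-0.4, 0.5, -0.1]
opening: 0.0834
```

Run:
```python
from h import *
w=cap('wrist');c=cap('scene');t=cap('top')
o=np.zeros((600,800,3),np.uint8);o[:384,:512]=w['frame']
o[384:584,:250]=cv2.resize(c['frame'][120:200,110:210],(250,200));o[384:584,260:510]=cv2.resize(c['frame'][155:275,225:375],(250,200))
o[:240,515:795]=cv2.resize(t['frame'][190:286,100:212],(280,240));o[250:450,515:795]=cv2.resize(t['frame'][110:270,205:400],(280,200))
cv2.imwrite('pics/fin.png',o)
g=cv2.inRange(w['frame'],(170,170,170),(255,255,255));cs,_=cv2.findContours(g,0,1)
for q in sorted(cs,key=cv2.contourArea)[-3:]:
    p=cv2.boxPoints(cv2.minAreaRect(q));P=np.array([onz(w,*x,.044)[:2] for x in p]);print(p.round(0).tolist(),P.mean(0),[round(float(np.linalg.norm(P[i]-P[i-1])),4) for i in range(4)],[round(float(np.degrees(np.arctan2(*(P[i]-P[i-1])[::-1]))),1) for i in range(4)])
s=arm.state();print(s['t'],s['ft_force'])
```

```text
[[103.0, 45.0], [122.0, 41.0], [158.0, 196.0], [139.0, 200.0]] [0.4999427  0.29634078] [0.1309, 0.0165, 0.1296, 0.0188] [16.3, -71.0, -162.8, 112.6]
[[368.0, 65.0], [377.0, -1.0], [395.0, 1.0], [386.0, 68.0]] [0.60278156 0.10770851] [0.0148, 0.0491, 0.0142, 0.0494] [94.0, 5.9, -84.8, -173.4]
[[30.0, 47.0], [99.0, 38.0], [122.0, 208.0], [53.0, 217.0]] [0.48578797 0.34489567] [0.1488, 0.0599, 0.1428, 0.0693] [6.6, -76.9, -170.0, 107.4]
37.35 [-0.09023594 -0.72120495 -0.24398361]
```

View pics/fin.png

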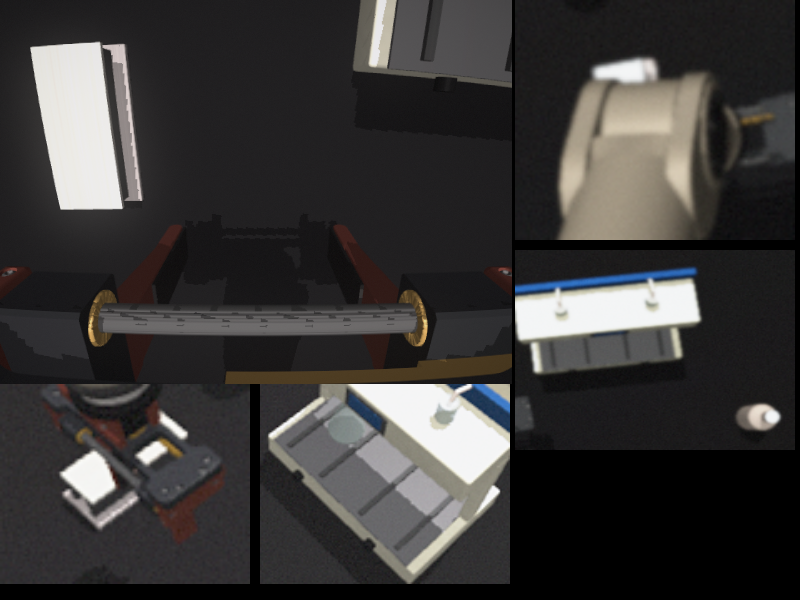

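The plate lies flat on the bars, corners at about (31,46), (100,42), (124,208) and (60,209). Flask and wash bottle are where they were. I'll check the centring from the corners, then hand in.

Run:
```python
from h import *
w=cap('wrist')
P=np.array([onz(w,*x,.044)[:2] for x in((31,46),(100,42),(124,208),(60,209))])
v=P[:2].mean(0)-P[2:].mean(0);d=P.mean(0)-[.4868,.3431];a=np.radians(9.68)
off=np.array([d[0]*np.cos(a)+d[1]*np.sin(a),-d[0]*np.sin(a)+d[1]*np.cos(a)])
print('C',P.mean(0),'off along/across',off,'len',np.linalg.norm(v),'w',np.linalg.norm(P[0]-P[1]),np.linalg.norm(P[3]-P[2]),'yaw',np.degrees(np.arctan2(v[1],v[0])))
if abs(off).max()<.005: print('finish',arm.finish_job())
```

```text
C [0.48771884 0.34215138] off along/across [ 0.00074625 -0.00108961] len 0.14048531872716252 w 0.05955575800491239 0.06204879370521361 yaw 10.144017021601847
the job is handed in; nothing more can be done
finish None
```

The plate is out of the right-hand guide and lying flat on the cooling stand's two bars; the job was handed in at about 37 s.

I pressed the plate with tilted fingertips at roughly 7 to 13 N and dragged it in two strokes, until it stuck out about 57 mm. I then gripped the overhang by its sides, lifted it, backed it out and lowered it onto the bars. Contact came at the expected height with 14 N, so I eased off and released it while it was supported.

**Last checks:**
- **Placing:** the plate is within about 1 mm of the stand's centre both ways and about 0.5° off the bars' line. Its measured size was 140 × 60–62 mm, against 140 × 60 given.
- **Bystanders:** in the last pictures the flask and wash bottle look where they started; I did not measure them again. The gripper was clear of the plate, with no force on it.

**What disagreed or failed:**
- The first plan to tilt 45° ran into a wrist joint's range, so I used 27°.
- The fixed cameras and the wrist camera put the stand about 2 mm apart; I used the wrist measurement.
- An automatic outline check of the placed plate gave distorted sides, because it merged with the foot of the stand, so I used the corner points instead.

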